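Sort stripped skateboard hardware into the stock trays

ROBOT

A 6-joint arm with a two-finger parallel gripper is mounted at the origin on the work surface. World frame = base frame: x ahead of the robot, y to its left, z up, the work surface at z = 0. Lengths are in m, angles in rad, forces in N, time in s.
With the tool pointing down it reaches from about 0.35 to 0.85 m from the base axis. Payload 8.1 kg.
Tool frame: the origin (TCP) lies on the centre line of the jaws, within the pads' length; the fingertips stand 22 mm ahead of it and the grasp point (between the pads) lies 3 mm ahead of it; z points along the fingers, y is the line along which they close (so a half turn about z gives the same grasp; the last joint's range is limited). The gripper opens to 85 mm and grips with 20 to 120 N. Pads are 22 mm wide; open, the fingers measure 114 mm over their backs; the gripper's body (76 mm by 85 mm) begins 54 mm behind the grasp point. The pads swing forward as they close: fully open they stand 13 mm farther back than shut.
Start: joints at [-1.413, 0.13, 1.488, -0, 1.523, -0.085], TCP at [0.144, -0.582, 0.253] pointing down, gripper open.
Joint ranges: [-2.96, 2.96], [-0.89, 2.26], [0.02, 2.5], [-1.34, 4.48], [0, 2.73], [-2.66, 2.66]. Speed limits (rad/s): [2.39, 2.39, 2.79, 3.14, 3.14, 3.14].

INTERFACE

Orientations are given as a 3x3 rotation matrix whose columns are the frame's x, y, z axes.
In Python, from station import robot, optics, job_done gives the robot as it stands.
- The arm moves only by the shell command python3 -m jog 'ROWS'. ROWS is JSON, a list of rows, each a list of 7 numbers: the shift along the tool's x, y, z as a fraction of full scale, then the turn, a rotation vector about the tool's x, y, z as a fraction of full scale, then the opening, from -1 (shut) to 1 (fully open). A call has 1 to 12 rows; each row shifts and turns the commanded pose from where the row before left it, along the tool's axes as they then stand; what a row does not reach is not made up. Full scale, the value 1, is 0.03 m for a shift and 0.1 rad for a turn. A row lasts 1/12 s, in which the tool goes at most 41.7 mm and 7.16 degrees, less where a joint would pass 70% of its speed; a pose out of reach is approached as far as the arm can. A call with a number of a shift or a turn outside -1 to 1 is refused whole. A call with a gripper value outside its range is refused whole. The fingers move at their own pace and stop on an object; the grip force is fixed at half the most. Time passes only in rows, so rows that do not move let the fingers close. It gives the time, the measured TCP pose, the force, the opening and the grip force at its end, in the units of the state.
- robot.state(): the state, without advancing time (a new reading comes with each control period).
- optics.read_camera(name): name is "scene" or "top"; returns the picture (480x640x3 uint8, red, green, blue); there is no depth.
- optics.camera_info(name): a dict with "fovy" (degrees; the focal length in pixels is half the picture's height over the tangent of half this angle, whatever the lens; pixels are square), "cx", "cy" (the principal point, pixels), "k1" (the pictures are not rectified: a ray, as slopes to the right and down, at radius r is drawn at 1 + k1 r^2 times it, then the intrinsics apply), "world_from_camera" (4x4, takes a point from camera to world coordinates). Camera axes: x right, y down, z forward; pixel columns grow to the right and rows downward; lengths in m; the calibration is good to about 2 mm. A picture is of the moment at which its call begins. camera_info takes no time and is no camera call.
- job_done(): hands the job in; it is judged then, once.
The state is a dict: "time_s": time; "q": joint angles; "qd": joint speeds; "effort": joint torques, N m; "position": TCP position; "eef_rot": TCP orientation; "force": force on the tool from outside, world axes, zero at the start; "wrist_torque": the same for the moment, N m; "width": finger opening in m; "gripper_force": force on a finger pad.
Only numpy, scipy, OpenCV 4.12 (cv2) and the standard library are available. Lean on these libraries where they do the work, as an engineer would, in place of code of your own. Each camera call takes 0.05 s, during which the arm holds its last target. There are 200 camera calls.

TASK

The wheels and the truck taken off some old skateboards lie mixed on the bench. Sort them into the three plywood trays, each with the stock of its own kind: the two small wheels to the small wheels, the two large ones to the large wheels and the truck to the other truck. Set each one down flat on its tray's floor in the free half, wheels lying flat and the truck on its baseplate, without dropping it or piling it on anything, and leave the tape measure and the T-shaped skate tool where they are.

Things in the scene. Friction and masses are not known exactly. Their poses are not given: they have to be found in the camera images.
- street_wheel_a: loose small (street) skateboard wheel, one of two alike: off-white urethane, steel bearing in its middle, 50 mm in diameter, 30 mm tall as it lies flat; rolling face a straight cylinder from 8 to 22 mm above its underside. Origin at its centre (15 mm above what it lies on), z along its axle, up. 50 to 100 g
- street_wheel_b: loose small (street) skateboard wheel, the other of the two: off-white urethane, steel bearing in its middle, 50 mm in diameter, 30 mm tall as it lies flat; rolling face a straight cylinder from 8 to 22 mm above its underside. Origin at its centre (15 mm above what it lies on), z along its axle, up. 50 to 100 g
- cruiser_wheel_a: loose large (cruiser) skateboard wheel, one of two alike: off-white urethane, steel bearing in its middle, 62 mm in diameter, 44 mm tall as it lies flat; rolling face a straight cylinder from 10 to 34 mm above its underside. Origin at its centre (22 mm above what it lies on), z along its axle, up. 95 to 180 g
- cruiser_wheel_b: loose large (cruiser) skateboard wheel, the other of the two: off-white urethane, steel bearing in its middle, 62 mm in diameter, 44 mm tall as it lies flat; rolling face a straight cylinder from 10 to 34 mm above its underside. Origin at its centre (22 mm above what it lies on), z along its axle, up. 95 to 180 g
- truck: loose aluminium skateboard axle unit on its baseplate, 240 to 430 g. Origin: centre of the baseplate's underside (78 x by 54 y mm), z up; x starts away from the robot within 0.35 rad. Axle along y, 190 mm long, at x = 6, 51 mm up; its middle (hanger), the place to grip, is a block 24 mm wide in x, 50 in y, 39 to 63 mm up. Kingpin leans to -x, below 45 mm
- street_tray: fixed plywood tray, 180 (x) by 200 mm (y), walls 6 mm thick, rim 20 mm and inner floor 6 mm above the bench. Origin under its centre, x away from the robot within 0.1 rad, z up. Stock, fast to it: 3 small wheels flat in a row at y = +60 mm, tops 36 mm up. The -y half is free: 2 small wheels fit at x = -36 and +36, y = -35 mm
- cruiser_tray: fixed plywood tray, 180 (x) by 200 mm (y), walls 6 mm thick, rim 20 mm and inner floor 6 mm above the bench. Origin under its centre, x away from the robot within 0.1 rad, z up. Stock, fast to it: 2 large wheels flat in a row at y = +58 mm, tops 50 mm up. The -y half is free: 2 large wheels fit at x = -40 and +40, y = -37 mm
- truck_tray: fixed plywood tray, 180 (x) by 200 mm (y), walls 6 mm thick, rim 20 mm and inner floor 6 mm above the bench. Origin under its centre, x away from the robot within 0.1 rad, z up. Stock, fast to it: a truck at y = +50 mm, its axle along the tray's x, top 69 mm up. The -y half is free: one more fits, axle likewise along x (either way round), baseplate centre at x = 0, y = -43 mm, axle over the rims
- tape_measure: bystander to be left where it is: yellow and black tape measure lying flat on the bench, loose, 60 by 50 mm and 37 mm high, with a short steel tongue. Origin under its centre
- skate_tool: bystander to be left where it is: dark steel T-shaped skate tool lying on the bench, loose, cross bar 88 mm along its x, stem 57 mm along +y, 18 mm high. Origin under the middle of the cross bar
Things that resemble listed ones, but are neither listed nor needed, are in the scene too. Leave any red look-alike of the street_wheel_a alone.

How it is judged:
By the outcome, as a careful person would: the job done as asked, in the order asked, and still so for the second after the job is handed in, with the robot touching nothing.
It also fails if it takes over 112 s, if anything falls off the work surface, if the arm or the gripper's body presses on something with over 40 N, if the wrist force passes 120 N, or if a joint passes its speed limit or range.

## Working session

There is one attempt and no reset: what is moved stays moved. The work goes in short steps, Python scripts to look and compute and a shell command to move; the robot and the scene stay as the last step left them, time stands still between calls to the robot, and variables do not carry over. Pictures are saved under pics/ and viewed, at most 14 in all, crops included, and the job is handed in when it is done.

```bash
mkdir -p pics; ls
python3 - <<'E'
from station import robot, optics
import cv2
for n in("scene","top"):
    im=optics.read_camera(n); cv2.imwrite(f"pics/{n}0.png",im[:,:,::-1]); i=optics.camera_info(n); print(n,i)
s=robot.state(); print(s)
E
```

```text
pics
scene {'fovy': 44.54489138031158, 'cx': 319.81482255552123, 'cy': 244.31844979244391, 'k1': -0.06811032072665439, 'world_from_camera': array([[-0.74401624,  0.53525751, -0.39992402,  0.92818782],
       [ 0.66801841,  0.60828423, -0.42865102,  0.4960003 ],
       [ 0.01382879, -0.58607993, -0.81013522,  0.98054028],
       [ 0.        ,  0.        ,  0.        ,  1.        ]])}
top {'fovy': 56.34631911254708, 'cx': 321.3309500344313, 'cy': 236.6958413879, 'k1': 0.011159578609078026, 'world_from_camera': array([[ 0.01309098, -0.99605534,  0.08776326,  0.34632956],
       [-0.99965502, -0.01103839,  0.02383255, -0.00958899],
       [-0.02276977, -0.08804498, -0.99585622,  1.0537675 ],
       [ 0.        ,  0.        ,  0.        ,  1.        ]])}
{'time_s': 0.1, 'q': array([-1.41339203e+00,  1.31118406e-01,  1.48913999e+00,  2.66709577e-06,
        1.52303767e+00, -8.53850866e-02]), 'qd': array([-2.56667288e-03, -1.98454682e-03, -5.75935288e-04,  1.11258980e-03,
       -1.53273912e-05, -7.22459481e-04]), 'effort': array([ 2.31751197e-03, -5.70951319e+01, -5.01943123e+01, -9.90873900e-05,
        8.17394553e-03, -2.09657111e-05]), 'position': array([ 0.14420575, -0.58194014,  0.25234644]), 'eef_rot': array([[ 9.70671204e-01,  2.40410780e-01, -2.64388112e-04],
       [ 2.40410880e-01, -9.70669757e-01,  1.68277544e-03],
       [ 1.47923811e-04, -1.69698344e-03, -9.99998549e-01]]), 'force': array([ 0.43222189, -0.59903381, -0.12325648]), 'wrist_torque': array([-0.00349279,  0.0300679 ,  0.03662115]), 'gripper_force': 0.0, 'width': 0.08530351324419007}
```

View pics/top0.png

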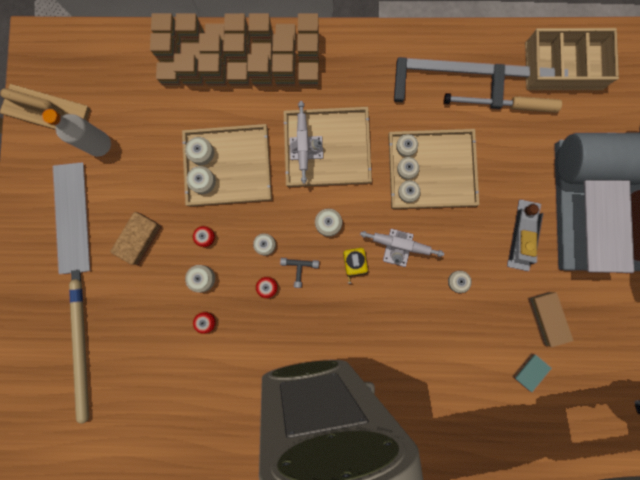

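View pics/scene0.png

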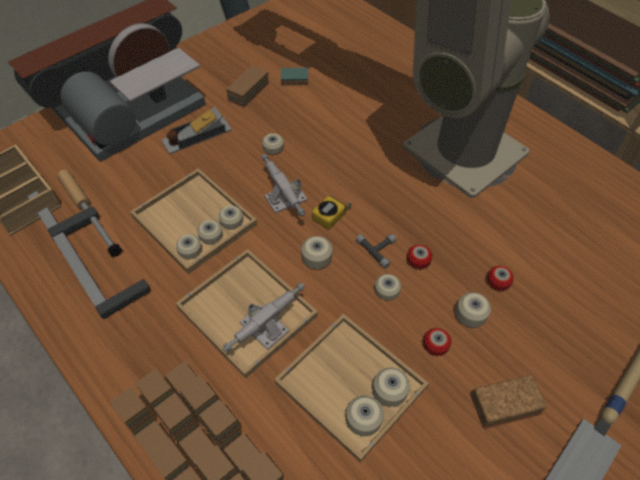

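Off-white wheels in the top view: small at (264,244) and (460,282), large at (329,222) and (200,279). Red look-alikes to leave alone are at (204,237), (267,288) and (204,323). The loose truck is at (402,247). The trays are cruiser (227,166), truck (328,147) and street (434,169). Next I measure from both views.

```bash
cat > h.py <<'E'
import numpy as np, cv2
from station import robot, optics
C={n:optics.camera_info(n) for n in("scene","top")}
def K(c):
    f=240/np.tan(np.radians(c['fovy']/2)); return np.array([[f,0,c['cx']],[0,f,c['cy']],[0,0,1.]])
def ray(n,p):
    c=C[n]; u=cv2.undistortPoints(np.array([[p]],float),K(c),np.array([c['k1'],0,0,0.]))[0,0]
    T=c['world_from_camera']; d=T[:3,:3]@np.r_[u,1]; return T[:3,3],d/np.linalg.norm(d)
def plane(n,p,z):
    o,d=ray(n,p); return o+d*(z-o[2])/d[2]
def proj(n,P):
    c=C[n]; W=np.linalg.inv(c['world_from_camera'])
    return cv2.projectPoints(np.array([P],float),cv2.Rodrigues(W[:3,:3])[0],W[:3,3],K(c),np.array([c['k1'],0,0,0.]))[0][0,0]
def tri(pt,ps):
    (a,d),(b,e)=ray("top",pt),ray("scene",ps)
    s=np.linalg.lstsq(np.c_[d,-e],b-a,rcond=None)[0]; p,q=a+s[0]*d,b+s[1]*e
    return (p+q)/2,np.linalg.norm(p-q)
def blobs(im,lo,hi,amin):
    m=cv2.inRange(cv2.cvtColor(im,cv2.COLOR_RGB2HSV),lo,hi)
    cs=cv2.findContours(m,cv2.RETR_EXTERNAL,cv2.CHAIN_APPROX_NONE)[0]
    return [c for c in cs if cv2.contourArea(c)>amin]
def cen(c):
    m=cv2.moments(cv2.convexHull(c)); return np.array([m['m10'],m['m01']])/m['m00']
E
python3 - <<'E'
from h import *
im={n:cv2.imread(f"pics/{n}0.png")[:,:,::-1].copy() for n in C}
for n,ps in {"top":[(264,236),(320,215),(250,180),(350,160),(380,238),(340,320)],"scene":[(380,290),(465,315),(340,340),(200,285),(270,185),(330,400)]}.items():
    h=cv2.cvtColor(im[n],cv2.COLOR_RGB2HSV); print(n,[(p,h[p[1],p[0]].tolist()) for p in ps])
    for c in blobs(im[n],(15,15,110),(50,75,255),60): print(' W',cen(c).round(1),cv2.contourArea(c),cv2.boundingRect(c))
    for c in blobs(im[n],(14,60,125),(28,180,255),1000): print(' T',cv2.contourArea(c),cv2.boundingRect(c))
a=cv2.resize(im["top"][100:300,180:480],None,fx=2.6,fy=2.6,interpolation=cv2.INTER_CUBIC); cv2.imwrite("pics/topcrop.png",a[:,:,::-1])
b=cv2.resize(im["scene"][140:270,230:370],None,fx=4,fy=4,interpolation=cv2.INTER_CUBIC); cv2.imwrite("pics/trk.png",b[:,:,::-1])
E
```

```text
top [((264, 236), [26, 23, 177]), ((320, 215), [27, 30, 171]), ((250, 180), [18, 99, 176]), ((350, 160), [17, 100, 171]), ((380, 238), [171, 11, 167]), ((340, 320), [13, 164, 140])]
 W [402.3 476.3] 62.0 (392, 472, 17, 8)
 W [459.6 281.3] 345.0 (449, 271, 22, 22)
 W [198.5 278.1] 519.0 (186, 265, 26, 27)
 W [263.8 243.8] 317.5 (254, 234, 21, 21)
 W [328.1 221.8] 511.5 (315, 209, 27, 27)
 W [409.  190.5] 339.5 (398, 180, 22, 22)
 W [199.1 178.8] 518.5 (186, 166, 27, 27)
 W [407.9 167.2] 331.0 (397, 157, 22, 21)
 W [197.  148.9] 503.0 (183, 137, 28, 26)
 W [407.  144.2] 327.0 (396, 134, 22, 21)
 W [ 65.1 135.5] 89.0 (56, 127, 20, 15)
 W [ 74.7 119.7] 112.5 (64, 114, 20, 15)
 T 1945.5 (525, 451, 115, 29)
 T 1131.5 (568, 405, 60, 37)
 T 2539.5 (0, 244, 78, 57)
 T 3023.5 (0, 117, 64, 92)
 T 2210.5 (505, 85, 135, 46)
 T 12684.5 (271, 14, 369, 79)
 T 159271.5 (0, 14, 640, 466)
scene [((380, 290), [20, 52, 128]), ((465, 315), [22, 53, 126]), ((340, 340), [17, 100, 160]), ((200, 285), [16, 110, 142]), ((270, 185), [14, 155, 117]), ((330, 400), [17, 107, 162])]
 W [ 56.8 463. ] 180.5 (48, 447, 21, 29)
 W [364.6 413.1] 966.0 (347, 396, 36, 35)
 W [391.7 384. ] 878.0 (374, 368, 36, 33)
 W [438.  337.6] 112.0 (431, 332, 15, 12)
 W [474.4 306.5] 644.5 (459, 293, 32, 28)
 W [387.9 284.7] 379.5 (376, 274, 25, 22)
 W [316.5 248.7] 547.0 (302, 237, 30, 25)
 W [187.8 243.8] 343.5 (176, 234, 25, 20)
 W [209.2 229. ] 329.0 (198, 220, 24, 19)
 W [230.1 214.5] 307.5 (219, 205, 24, 19)
 W [272.2 141.1] 215.0 (262, 134, 21, 15)
 W [487.3 163.5] 1627.0 (447, 133, 82, 62)
 T 10144.5 (274, 313, 155, 145)
 T 1261.5 (228, 297, 90, 76)
 T 4308.0 (175, 257, 112, 93)
 T 3990.5 (130, 168, 126, 100)
```

View pics/topcrop.png

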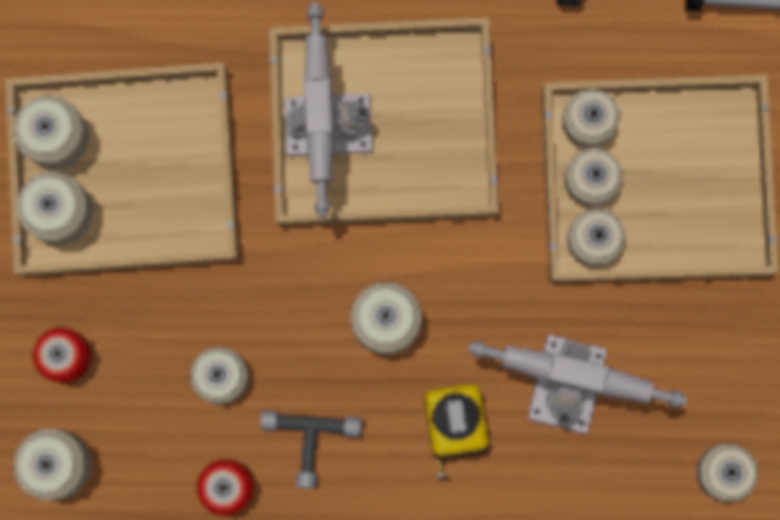

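View pics/trk.png

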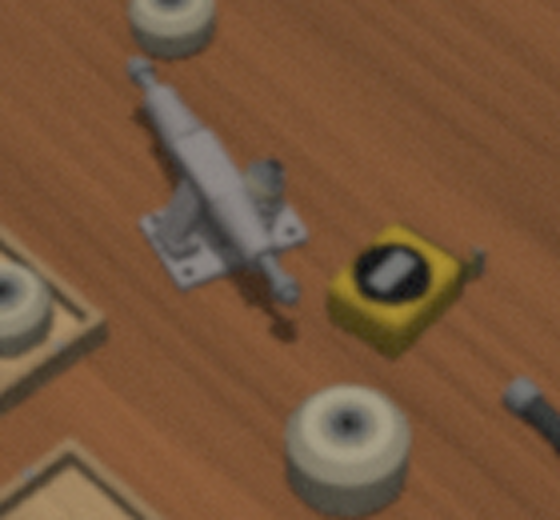

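Run:
```python
from h import *
im={n:cv2.imread(f"pics/{n}0.png")[:,:,::-1].copy() for n in C}
pts={}
for n in C:
    g=cv2.cvtColor(im[n],cv2.COLOR_RGB2GRAY).astype(float); pts[n]=[]
    for c in blobs(im[n],(15,15,100),(50,80,255),200):
        x,y=cen(c); R=7 if n=="top" else 9
        x0,y0=int(x)-R,int(y)-R-(0 if n=="top" else 1)
        w=g[y0:y0+2*R+1,x0:x0+2*R+1]; k=cv2.GaussianBlur(w,(0,0),1)
        j,i=np.unravel_index(k[2:-2,2:-2].argmin(),k[2:-2,2:-2].shape); i+=2;j+=2
        s=w[j-2:j+3,i-2:i+3]; q=s.max()-s; yy,xx=np.mgrid[-2:3,-2:3]
        pts[n].append((x0+i+(q*xx).sum()/q.sum(),y0+j+(q*yy).sum()/q.sum(),cv2.contourArea(c)))
for t in pts["top"]:
    if t[0]<100 or t[1]>450: continue
    r=min(((tri(t[:2],s[:2]),s) for s in pts["scene"]),key=lambda r:r[0][1]+ (0 if 0<r[0][0][2]<.08 else 1))
    print(np.round(t,1),np.round(r[1],1),r[0][0].round(4),'gap',r[0][1].round(4))
for l,a,b in [("ax+y",(363.1,233.8),(302.5,212.5)),("ax-y",(441.9,254.2),(264.5,157.5)),
  ("stock far",(301.5,105),(227.5,347)),("stock near",(304,181),(300,290))]: print(l,tri(a,b)[0].round(4),tri(a,b)[1].round(4))
for n in C:
    for c in blobs(im[n],(15,60,100),(26,122,255),1500):
        h=cv2.convexHull(c); r=cv2.minAreaRect(h)
        if r[1][0]*r[1][1]<40000: print(n,'tray',np.round([plane(n,p,.02)[:2] for p in cv2.boxPoints(r)],3).tolist(), np.mean([plane(n,p,.02)[:2] for p in cv2.boxPoints(r)],0).round(4))
a=cv2.resize(im["scene"][160:460,120:440],None,fx=2,fy=2,interpolation=cv2.INTER_CUBIC); cv2.imwrite("pics/scrop.png",a[:,:,::-1])
```

```text
[461.  281.2 354.5] [272.1 138.7 228.5] [ 0.34   -0.3024  0.0299] gap 0.0023
[197.1 278.2 529.5] [475.  303.2 669.5] [0.339  0.2924 0.0446] gap 0.003
[263.  243.3 329.5] [387.9 282.2 404. ] [0.4205 0.1475 0.0312] gap 0.0025
[327.9 220.9 532.5] [316.3 245.2 570. ] [ 0.4722 -0.0008  0.0451] gap 0.0028
[197.9 177.8 543.5] [392.  381.2 913.5] [0.5674 0.2973 0.051 ] gap 0.0025
[196.8 147.9 524.5] [ 364.9  410.7 1007. ] [0.6373 0.3031 0.0498] gap 0.0018
[ 408.9  166.2 1070.5] [208.1 226.9 350.5] [ 0.6022 -0.1857  0.0353] gap 0.0025
ax+y [ 0.4422 -0.0791  0.0505] 0.0003
ax-y [ 0.3992 -0.2563  0.044 ] 0.0007
stock far [0.7379 0.0638 0.0546] 0.0002
stock near [0.5635 0.0552 0.0442] 0.0019
scene tray [[0.457, 0.397], [0.355, 0.452], [0.395, 0.499], [0.493, 0.446]] [0.4254 0.4486]
scene tray [[0.708, 0.151], [0.515, 0.12], [0.511, 0.338], [0.691, 0.35]] [0.6063 0.2398]
scene tray [[0.751, -0.09], [0.559, -0.125], [0.565, 0.033], [0.745, 0.055]] [ 0.6549 -0.0318]
scene tray [[0.698, -0.342], [0.474, -0.367], [0.511, -0.148], [0.715, -0.14]] [ 0.5993 -0.2491]
top tray [[0.688, -0.14], [0.696, -0.344], [0.514, -0.347], [0.506, -0.145]] [ 0.6009 -0.2438]
top tray [[0.689, 0.355], [0.705, 0.149], [0.524, 0.133], [0.507, 0.335]] [0.6065 0.243 ]
top tray [[0.738, 0.111], [0.748, -0.091], [0.567, -0.1], [0.556, 0.099]] [0.6523 0.0051]
top tray [[0.941, -0.486], [0.94, -0.679], [0.815, -0.674], [0.816, -0.483]] [ 0.878  -0.5807]
top tray [[0.838, 0.432], [1.007, 0.234], [0.924, 0.168], [0.757, 0.365]] [0.8817 0.2996]
```

View pics/scrop.png

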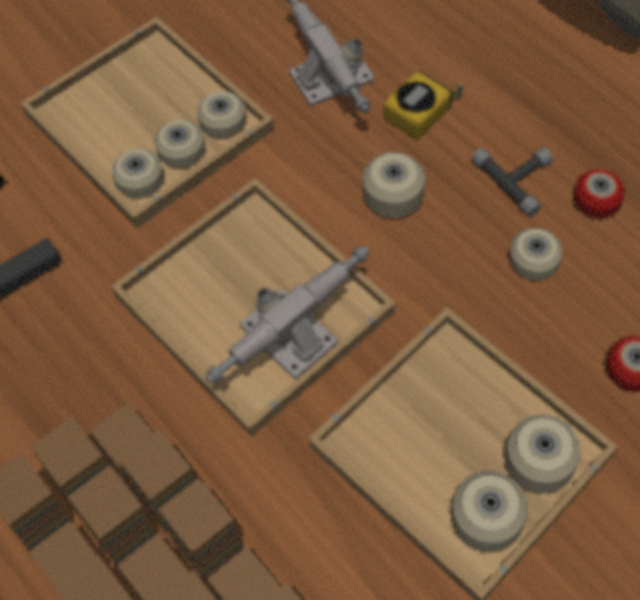

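The tops triangulate to about 30, 45, 35 and 50 mm, matching the given sizes. The tray centres from the stock agree with the rim boxes to 2–3 mm. The truck axle is at (0.421, -0.168), yaw about -0.24. All objects are unambiguous: every look-alike is red. I start by turning the gripper to the street tray's yaw.

```bash
cat > go.py <<'E'
# usage: go.py x y z psi -> remaining shift in tool axes /0.03, turn /0.1
import sys,numpy as np
from station import robot
s=robot.state(); x,y,z,p=map(float,sys.argv[1:5]); R=s['eef_rot']
psi=np.arctan2(R[1,0],R[0,0]); 
c,sn=np.cos(psi),np.sin(psi); A=np.array([[c,sn,0],[sn,-c,0],[0,0,-1]]).T
print('t',round(s['time_s'],2),'pos',s['position'].round(4),'psi',psi.round(3),'tilt',R[:2,2].round(4),'w',round(s['width'],4),'F',s['force'].round(1),'g',round(s['gripper_force'],1))
print('rows shift',(A.T@(np.array([x,y,z])-s['position'])/.03).round(2),'turn',round((psi-p)/.1,2))
E
python3 -m jog '[[0,0,0,0,0,1,0.7],[0,0,0,0,0,1,0.7],[0,0,0,0,0,0.1,0.7],[0,0,0,0,0,0,0.7]]'; python3 go.py .340 -.3024 .12 .033
```

```text
time_s: 0.43
position: [0.1442, -0.5822, 0.2528]
eef_rot: [[0.999, 0.035, -0.0], [0.035, -0.999, 0.001], [-0.0, -0.001, -1.0]]
force: [-0.6, -0.2, -0.4]
width: 0.0729
gripper_force: 0.0
t 0.43 pos [ 0.1442 -0.5822  0.2528] psi 0.035 tilt [-0.0001  0.0008] w 0.0729 F [-0.6 -0.2 -0.4] g 0.0
rows shift [ 6.85 -9.09  4.43] turn 0.02
```

```bash
python3 -m jog '[[0.57,-0.76,0.37,0,0,0,0.7],[0.57,-0.76,0.37,0,0,0,0.7],[0.57,-0.76,0.37,0,0,0,0.7],[0.57,-0.76,0.37,0,0,0,0.7],[0.57,-0.76,0.37,0,0,0,0.7],[0.57,-0.76,0.37,0,0,0,0.7],[0.57,-0.76,0.37,0,0,0,0.7],[0.57,-0.76,0.37,0,0,0,0.7],[0.57,-0.76,0.37,0,0,0,0.7],[0.57,-0.76,0.37,0,0,0,0.7],[0.57,-0.76,0.37,0,0,0,0.7],[0.57,-0.76,0.37,0,0,0,0.7]]' >/dev/null; python3 -m jog '[[0,0,0,0,0,0,0.7],[0,0,0,0,0,0,0.7]]'>/dev/null;  python3 go.py .340 -.3024 .029 .033
```

```text
t 1.6 pos [ 0.3405 -0.3007  0.1193] psi 0.039 tilt [-0.0012  0.0012] w 0.0725 F [-0.7 -0.4 -0.1] g 0.0
rows shift [-0.02  0.05  3.01] turn 0.06
```

Accurate tracking. I descend, close and check.

```bash
python3 -m jog '[[0,0.05,0.6,0,0,0.06,0.7],[0,0,0.6,0,0,0,0.7],[0,0,0.6,0,0,0,0.7],[0,0,0.6,0,0,0,0.7],[0,0,0.4,0,0,0,0.7],[0,0,0.2,0,0,0,0.7],[0,0,0,0,0,0,0.7]]'>/dev/null; python3 go.py .340 -.3024 .029 .033; python3 -m jog '[[0,0,0,0,0,0,-1],[0,0,0,0,0,0,-1],[0,0,0,0,0,0,-1],[0,0,0,0,0,0,-1],[0,0,0,0,0,0,-1],[0,0,0,0,0,0,-1]]'>/dev/null;  python3 go.py .340 -.3024 .029 .033
python3 - <<'E'
from h import *
im=optics.read_camera("scene"); cv2.imwrite("pics/g1.png",cv2.resize(im[60:260,170:420],None,fx=3,fy=3)[:,:,::-1])
E
```

```text
t 2.18 pos [ 0.3394 -0.3039  0.0291] psi 0.027 tilt [-0.0015  0.0013] w 0.0727 F [-0.1 -0.3 -0.4] g 0.0
rows shift [ 0.02 -0.05  0.  ] turn -0.06
t 2.68 pos [ 0.3413 -0.305   0.0319] psi 0.027 tilt [ 0.0017 -0.0025] w 0.0475 F [-2.5  0.1  6.5] g 62.1
rows shift [-0.04 -0.09  0.1 ] turn -0.06
```

View pics/g1.png

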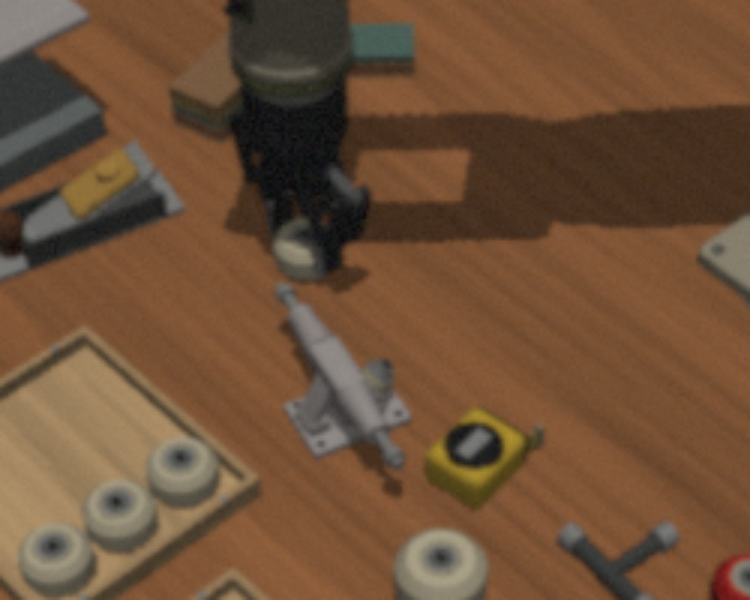

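The wheel is held: width 47.5 mm, 62 N. I lift and carry it to the street tray's far slot.

```bash
python3 -m jog '[[0,0,-0.3,0,0,0,-1],[0,0,-0.7,0,0,0,-1],[0,0,-0.8,0,0,0,-1],[0,0,-0.8,0,0,0,-1],[0,0,-0.4,0,0,0,-1],[0,0,0,0,0,0,-1]]'>/dev/null; python3 go.py .6402 -.2791 .12 .033
```

```text
t 3.23 pos [ 0.3424 -0.3058  0.1248] psi 0.027 tilt [ 0.005  -0.0056] w 0.0471 F [ 0.8 -0.8 -0. ] g 61.9
rows shift [ 9.95 -0.62  0.16] turn -0.06
```

```bash
python3 -m jog '[[0.5,-0.05,0,0,0,0,-1],[0.95,-0.06,0,0,0,0,-1],[0.95,-0.06,0,0,0,0,-1],[0.95,-0.06,0,0,0,0,-1],[0.95,-0.06,0,0,0,0,-1],[0.95,-0.06,0,0,0,0,-1],[0.95,-0.06,0,0,0,0,-1],[0.95,-0.06,0,0,0,0,-1],[0.95,-0.06,0,0,0,0,-1],[0.95,-0.06,0,0,0,0,-1],[0.95,-0.04,0,0,0,0,-1],[0.4,0,0,0,0,0,-1]]'>/dev/null; python3 -m jog '[[0,0,0,0,0,0,-1],[0,0,0,0,0,0,-1]]'>/dev/null; python3 go.py .6402 -.2791 .038 .033
```

```text
t 4.4 pos [ 0.6515 -0.276   0.1188] psi 0.028 tilt [-0.0017  0.0007] w 0.0471 F [-0.1 -0.2 -1.4] g 61.9
rows shift [-0.38  0.09  2.69] turn -0.05
```

```bash
python3 -m jog '[[-0.38,0.09,0.3,0,0,0,-1],[0,0,0.6,0,0,0,-1],[0,0,0.6,0,0,0,-1],[0,0,0.6,0,0,0,-1],[0,0,0.2,0,0,0,-1],[0,0,0.1,0,0,0,-1],[0,0,0.1,0,0,0,-1],[0,0,0,0,0,0,-1]]'>/dev/null; python3 go.py .6402 -.2791 .038 .033
```

```text
t 5.07 pos [ 0.6405 -0.2798  0.0456] psi 0.027 tilt [ 0.0005 -0.0003] w 0.0467 F [ 0.5 -0.6 -0.4] g 61.9
rows shift [-0.01 -0.02  0.25] turn -0.06
```

```bash
for i in 1 2 3 4; do python3 -m jog '[[0,0,0.07,0,0,0,-1],[0,0,0,0,0,0,-1]]' >/dev/null; python3 go.py .6402 -.2791 .038 .033; done
```

```text
t 5.23 pos [ 0.6411 -0.2798  0.044 ] psi 0.027 tilt [ 0.0014 -0.0007] w 0.0472 F [-0.   0.7 -0.4] g 61.9
rows shift [-0.03 -0.02  0.2 ] turn -0.06
t 5.4 pos [ 0.6407 -0.2795  0.0411] psi 0.027 tilt [ 0.0004 -0.0002] w 0.0471 F [-0.7 -0.3 -1.2] g 61.9
rows shift [-0.02 -0.01  0.1 ] turn -0.06
t 5.57 pos [ 0.6404 -0.2794  0.0385] psi 0.027 tilt [-0.0003  0.0002] w 0.0471 F [ 0.6 -0.5 -0.8] g 61.9
rows shift [-0.01 -0.01  0.02] turn -0.06
t 5.73 pos [ 0.6407 -0.2795  0.038 ] psi 0.027 tilt [ 0.0001 -0.0001] w 0.0474 F [-5.4  1.9  9.9] g 62.8
rows shift [-0.01 -0.01 -0.  ] turn -0.06
```

Contact came at exactly the predicted height (z = 0.038). I release and retreat upward.

```bash
python3 -m jog '[[0,0,0,0,0,0,0.3],[0,0,0,0,0,0,0.6],[0,0,0,0,0,0,0.6],[0,0,0,0,0,0,0.6],[0,0,-0.3,0,0,0,0.6],[0,0,-0.8,0,0,0,0.6],[0,0,-0.9,0,0,0,0.6],[0,0,-0.8,0,0,0,0.7]]' >/dev/null; python3 go.py .4205 .1475 .12 .033
```

```text
t 6.4 pos [ 0.6404 -0.2794  0.1222] psi 0.027 tilt [-0.0002  0.0001] w 0.0726 F [ 0.2 -0.4  1.5] g 0.0
rows shift [ -6.95 -14.42   0.07] turn -0.06
```

```bash
python3 -m jog '[[-0.5,-1,0,0,0,0,0.7],[-0.5,-1,0,0,0,0,0.7],[-0.5,-1,0,0,0,0,0.7],[-0.5,-1,0,0,0,0,0.7],[-0.5,-1,0,0,0,0,0.7],[-0.5,-1,0,0,0,0,0.7],[-0.5,-1,0,0,0,0,0.7],[-0.5,-1,0,0,0,0,0.7],[-0.5,-1,0,0,0,0,0.7],[-0.5,-1,0,0,0,0,0.7],[-0.5,-1,0,0,0,0,0.7],[-0.5,-1,0,0,0,0,0.7]]' >/dev/null;python3 -m jog '[[-0.4,-1,0,0,0,0,0.7],[-0.4,-0.9,0,0,0,0,0.7],[-0.15,-0.5,0,0,0,0,0.7],[0,0,0,0,0,0,0.7],[0,0,0,0,0,0,0.7]]' >/dev/null; python3 go.py .4205 .1475 .034 .033
python3 - <<'E'
from h import *
im=optics.read_camera("scene"); cv2.imwrite("pics/g2.png",cv2.resize(im[120:320,120:420],None,fx=2.6,fy=2.6)[:,:,::-1])
E
```

```text
t 7.82 pos [0.4206 0.1474 0.1214] psi 0.029 tilt [0.0011 0.    ] w 0.0724 F [ 0.4  0.6 -0.1] g 0.0
rows shift [-0.   -0.    2.91] turn -0.04
```

View pics/g2.png

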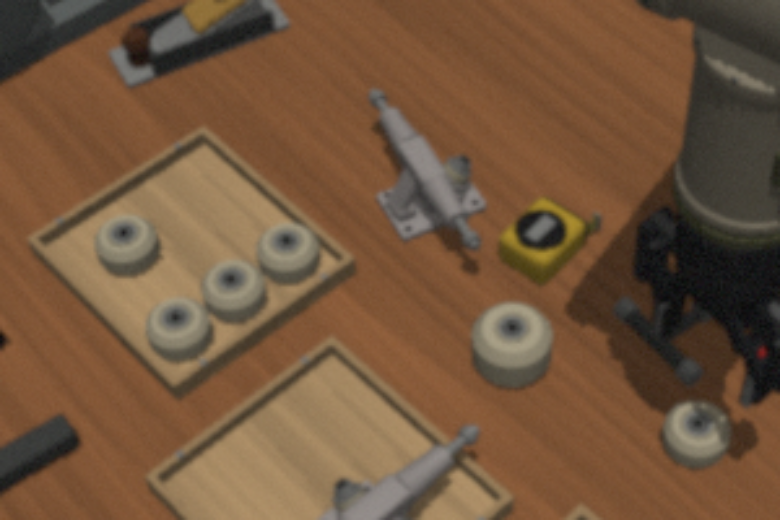

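The first wheel lies flat in the street tray at crop (126,243). The gripper hangs over the second small wheel, so I descend.

```bash
python3 -m jog '[[0,0,0.5,0,0,0,0.7],[0,0,0.7,0,0,0,0.7],[0,0,0.7,0,0,0,0.7],[0,0,0.6,0,0,0,0.7],[0,0,0.3,0,0,0,0.7],[0,0,0.13,0,0,0,0.7],[0,0,0,0,0,0,0.7]]'>/dev/null; python3 go.py .4205 .1475 .033 .033; python3 -m jog '[[0,0,0,0,0,0,-1],[0,0,0,0,0,0,-1],[0,0,0,0,0,0,-1],[0,0,0,0,0,0,-1],[0,0,0,0,0,0,-1],[0,0,0,0,0,0,-1]]'>/dev/null;  python3 go.py .4205 .1475 .033 .033
```

```text
t 8.45 pos [0.4203 0.146  0.0323] psi 0.026 tilt [-0.0015 -0.0005] w 0.0726 F [ 0.2 -0.3 -0. ] g 0.0
rows shift [ 0.01 -0.05 -0.02] turn -0.07
t 8.95 pos [0.4219 0.147  0.0347] psi 0.027 tilt [0.0029 0.0003] w 0.0473 F [-1.5 -1.7  6. ] g 61.1
rows shift [-0.05 -0.02  0.06] turn -0.06
```

```bash
python3 -m jog '[[0,0,-0.3,0,0,0,-1],[0,0,-0.7,0,0,0,-1],[0,0,-0.8,0,0,0,-1],[0,0,-0.8,0,0,0,-1],[0,0,-0.4,0,0,0,-1],[0,0,0,0,0,0,-1]]'>/dev/null; python3 go.py .5682 -.2815 .12 .033
```

```text
t 9.45 pos [0.4233 0.1475 0.1276] psi 0.027 tilt [0.0076 0.0018] w 0.0467 F [ 0.7  0.7 -0.5] g 62.0
rows shift [ 4.44 14.42  0.25] turn -0.06
```

```bash
python3 -m jog '[[0.2,0.6,0,0,0,0,-1],[0.3,1,0,0,0,0,-1],[0.3,1,0,0,0,0,-1],[0.3,1,0,0,0,0,-1],[0.3,1,0,0,0,0,-1],[0.3,1,0,0,0,0,-1],[0.3,1,0,0,0,0,-1],[0.3,1,0,0,0,0,-1],[0.3,1,0,0,0,0,-1],[0.3,1,0,0,0,0,-1],[0.3,1,0,0,0,0,-1],[0.3,1,0,0,0,0,-1]]' >/dev/null;python3 -m jog '[[0.3,1,0,0,0,0,-1],[0.3,1,0,0,0,0,-1],[0.3,0.8,0,0,0,0,-1],[0,0,0,0,0,0,-1],[0,0,0,0,0,0,-1]]' >/dev/null; python3 go.py .5682 -.2815 .0407 .033
```

```text
t 10.87 pos [ 0.5636 -0.2826  0.1217] psi 0.025 tilt [-0.0011  0.0007] w 0.0465 F [-0.8  0.2 -0.2] g 62.1
rows shift [ 0.15 -0.03  2.7 ] turn -0.08
```

```bash
python3 -m jog '[[0.15,-0.03,0.4,0,0,-0.08,-1],[0,0,0.6,0,0,0,-1],[0,0,0.6,0,0,0,-1],[0,0,0.6,0,0,0,-1],[0,0,0.2,0,0,0,-1],[0,0,0,0,0,0,-1],[0,0,0,0,0,0,-1]]'>/dev/null;for i in 1 2 3 4; do python3 go.py .5682 -.2815 .0407 .033;  python3 -m jog '[[0,0,0.07,0,0,0,-1],[0,0,0,0,0,0,-1]]' >/dev/null; done; python3 go.py .5682 -.2815 .0407 .033
```

```text
t 11.45 pos [ 0.5683 -0.2795  0.0505] psi 0.036 tilt [-0.0009  0.0007] w 0.0469 F [ 0.  -0.  -0.7] g 62.1
rows shift [-0.01  0.07  0.33] turn 0.03
t 11.62 pos [ 0.5694 -0.2807  0.0499] psi 0.035 tilt [ 0.0019 -0.0011] w 0.0469 F [ 0.6  0.1 -0.6] g 62.1
rows shift [-0.04  0.02  0.31] turn 0.02
t 11.78 pos [ 0.5688 -0.2807  0.0471] psi 0.035 tilt [ 0.0009 -0.0005] w 0.0469 F [-0.2 -0.3 -1.5] g 62.1
rows shift [-0.02  0.03  0.21] turn 0.02
t 11.95 pos [ 0.5684 -0.2805  0.0443] psi 0.035 tilt [-0.0001  0.0001] w 0.047 F [-0.2 -0.6 -0.9] g 62.1
rows shift [-0.01  0.03  0.12] turn 0.02
t 12.12 pos [ 0.5682 -0.2804  0.0419] psi 0.035 tilt [-0.0005  0.0003] w 0.0467 F [-0.9  0.5 -1. ] g 62.1
rows shift [-0.    0.04  0.04] turn 0.02
```

```bash
python3 -m jog '[[0,0,0.04,0,0,0,-1],[0,0,0,0,0,0,-1]]' >/dev/null; python3 go.py .5682 -.2815 .0407 .033; python3 -m jog '[[0,0,0.03,0,0,0,-1],[0,0,0,0,0,0,-1]]' >/dev/null; python3 go.py .5682 -.2815 .0407 .033
```

```text
t 12.28 pos [ 0.5684 -0.2805  0.0409] psi 0.035 tilt [-0.0003  0.0002] w 0.0469 F [-0.5 -0.3 -1. ] g 62.1
rows shift [-0.01  0.03  0.01] turn 0.02
t 12.45 pos [ 0.5686 -0.2805  0.0408] psi 0.035 tilt [-0.  0.] w 0.0472 F [-2.8  1.3  3.1] g 62.5
rows shift [-0.01  0.03  0.  ] turn 0.02
```

```bash
python3 -m jog '[[0,0,0,0,0,0,0.3],[0,0,0,0,0,0,0.6],[0,0,0,0,0,0,0.6],[0,0,0,0,0,0,0.6],[0,0,-0.3,0,0,0,0.6],[0,0,-0.8,0,0,0,0.6],[0,0,-0.9,0,0,0,0.6],[0,0,-0.8,0,0,0,0.8],[0,0,0,0,0,-0.48,1],[0,0,0,0,0,0,1]]' >/dev/null; python3 go.py .4722 -.0008 .125 .083
```

```text
t 13.28 pos [ 0.5702 -0.2815  0.1278] psi 0.085 tilt [ 0.0046 -0.0028] w 0.0855 F [0.6 0.2 0.1] g 0.0
rows shift [-2.46 -9.6   0.09] turn 0.02
```

```bash
python3 -m jog '[[-0.2,-0.6,0,0,0,0,1],[-0.25,-1,0,0,0,0,1],[-0.25,-1,0,0,0,0,1],[-0.25,-1,0,0,0,0,1],[-0.25,-1,0,0,0,0,1],[-0.25,-1,0,0,0,0,1],[-0.25,-1,0,0,0,0,1],[-0.25,-1,0,0,0,0,1],[-0.25,-1,0,0,0,0,1],[-0.26,-1,0,0,0,0,1],[0,0,0,0,0,0,1],[0,0,0,0,0,0,1]]' >/dev/null; python3 go.py .4722 -.0008 .033 .083
```

```text
t 14.28 pos [0.4701 0.0018 0.1236] psi 0.085 tilt [-0.0013  0.0001] w 0.0853 F [ 0.  -1.8  0.1] g 0.0
rows shift [0.06 0.09 3.02] turn 0.02
```

```bash
python3 -m jog '[[0.06,0.09,0.5,0,0,0,1],[0,0,0.7,0,0,0,1],[0,0,0.7,0,0,0,1],[0,0,0.6,0,0,0,1],[0,0,0.3,0,0,0,1],[0,0,0.2,0,0,0,1],[0,0,0,0,0,0,1],[0,0,0,0,0,0,1]]'>/dev/null; python3 go.py .4722 -.0008 .033 .083; python3 -m jog '[[0,0,0,0,0,0,-1],[0,0,0,0,0,0,-1],[0,0,0,0,0,0,-1],[0,0,0,0,0,0,-1],[0,0,0,0,0,0,-1],[0,0,0,0,0,0,-1]]'>/dev/null;  python3 go.py .57 .2023 .033 .083
```

```text
t 14.95 pos [ 0.4735 -0.0025  0.0347] psi 0.082 tilt [ 0.0002 -0.0001] w 0.0851 F [0.3 0.2 0.4] g 0.0
rows shift [-0.04 -0.06  0.06] turn -0.01
t 15.45 pos [ 0.4744 -0.0023  0.0363] psi 0.083 tilt [ 0.0025 -0.0004] w 0.06 F [-3.   0.6  9.6] g 64.0
rows shift [ 3.74 -6.53  0.11] turn -0.0
```

```bash
python3 -m jog '[[0,0,-0.3,0,0,0,-1],[0,0,-0.7,0,0,0,-1],[0,0,-0.8,0,0,0,-1],[0,0,-0.8,0,0,0,-1],[0,0,-0.6,0,0,0,-1],[0,0,0,0,0,0,-1],[0,0,0,0,0,0,-1]]'>/dev/null; python3 go.py .65 .2089 .13 .083
```

```text
t 16.03 pos [ 0.4744 -0.0022  0.132 ] psi 0.083 tilt [ 0.0038 -0.0004] w 0.0596 F [ 0.4  0.7 -2. ] g 65.2
rows shift [ 6.42 -6.53  0.07] turn -0.0
```

```bash
python3 -m jog '[[0.32,-0.33,0,0,0,0,-1],[0.6,-0.6,0,0,0,0,-1],[0.6,-0.6,0,0,0,0,-1],[0.6,-0.6,0,0,0,0,-1],[0.6,-0.6,0,0,0,0,-1],[0.6,-0.6,0,0,0,0,-1],[0.6,-0.6,0,0,0,0,-1],[0.6,-0.6,0,0,0,0,-1],[0.6,-0.6,0,0,0,0,-1],[0.6,-0.6,0,0,0,0,-1],[0.6,-0.7,0,0,0,0,-1],[0,0,0,0,0,0,-1]]'>/dev/null; python3 -m jog '[[0,0,0,0,0,0,-1],[0,0,0,0,0,0,-1]]'>/dev/null; python3 go.py .65 .2089 .0423 .083
```

```text
t 17.2 pos [0.6449 0.2053 0.1282] psi 0.083 tilt [-0.0031 -0.0011] w 0.0598 F [-0.4 -0.1 -0.9] g 65.2
rows shift [ 0.18 -0.1   2.86] turn 0.0
```

```bash
python3 -m jog '[[0.15,-0.1,0.4,0,0,0,-1],[0,0,0.6,0,0,0,-1],[0,0,0.6,0,0,0,-1],[0,0,0.6,0,0,0,-1],[0,0,0.3,0,0,0,-1],[0,0,0,0,0,0,-1],[0,0,0,0,0,0,-1]]'>/dev/null;for i in 1 2 3 4; do python3 go.py .65 .2089 .0423 .083 |head -1;  python3 -m jog '[[0,0,0.07,0,0,0,-1],[0,0,0,0,0,0,-1]]' >/dev/null; done; python3 go.py .65 .2089 .0423 .083
```

```text
t 17.78 pos [0.6498 0.2086 0.0546] psi 0.082 tilt [-0.0016 -0.0004] w 0.0598 F [ 0.6 -0.  -0.2] g 65.2
t 17.95 pos [0.6514 0.2092 0.0546] psi 0.083 tilt [0.0023 0.0005] w 0.0599 F [ 0.4 -0.3 -1. ] g 65.2
t 18.12 pos [0.6508 0.2093 0.0517] psi 0.083 tilt [0.0011 0.0003] w 0.0595 F [ 0.2  0.1 -0.6] g 65.2
t 18.28 pos [0.6503 0.2092 0.0489] psi 0.083 tilt [-0. -0.] w 0.0598 F [-0.4 -0.5 -0.7] g 65.2
t 18.45 pos [0.6501 0.2091 0.0464] psi 0.083 tilt [-0.0006 -0.0001] w 0.0598 F [-0.8  0.5 -1.7] g 65.2
rows shift [-0.    0.01  0.14] turn -0.0
```

```bash
python3 -m jog '[[0,0,0.07,0,0,0,-1],[0,0,0.04,0,0,0,-1],[0,0,0,0,0,0,-1]]' >/dev/null; for i in 1 2 ; do python3 go.py .65 .2089 .0423 .083 |head -1;  python3 -m jog '[[0,0,0.04,0,0,0,-1],[0,0,0,0,0,0,-1]]' >/dev/null; done; python3 go.py .65 .2089 .0423 .083
```

```text
t 18.7 pos [0.6501 0.2091 0.043 ] psi 0.083 tilt [-0.0007 -0.0002] w 0.0601 F [ 0.3 -0.3 -1.4] g 65.2
t 18.87 pos [0.6504 0.2091 0.0425] psi 0.083 tilt [ 0.0001 -0.    ] w 0.0595 F [-0.4 -0.2 -0.7] g 65.2
t 19.03 pos [0.6505 0.2092 0.0424] psi 0.083 tilt [ 0.0002 -0.    ] w 0.0597 F [-5.  -1.9  7.8] g 66.0
rows shift [-0.02  0.01  0.  ] turn -0.0
```

```bash
python3 -m jog '[[0,0,0,0,0,0,0.5],[0,0,0,0,0,0,0.75],[0,0,0,0,0,0,0.75],[0,0,0,0,0,0,0.75],[0,0,-0.3,0,0,0,0.75],[0,0,-0.8,0,0,0,0.75],[0,0,-0.9,0,0,0,0.75],[0,0,-0.9,0,0,0,0.8],[0,0,0,0,0,0,1],[0,0,0,0,0,0,1]]' >/dev/null; python3 go.py .339 .2924 .125 .083
```

```text
t 19.87 pos [0.6524 0.2097 0.1321] psi 0.083 tilt [0.0058 0.0014] w 0.085 F [-0.7 -0.4 -0.2] g 0.0
rows shift [-10.18  -3.61   0.24] turn -0.0
```

```bash
python3 -m jog '[[-0.6,-0.2,0,0,0,0,1],[-0.95,-0.33,0,0,0,0,1],[-0.95,-0.33,0,0,0,0,1],[-0.95,-0.33,0,0,0,0,1],[-0.95,-0.33,0,0,0,0,1],[-0.95,-0.33,0,0,0,0,1],[-0.95,-0.33,0,0,0,0,1],[-0.95,-0.33,0,0,0,0,1],[-0.95,-0.33,0,0,0,0,1],[-0.95,-0.33,0,0,0,0,1],[-0.95,-0.33,0,0,0,0,1],[0,0,0,0,0,0,1]]'>/dev/null; python3 -m jog '[[0,0,0,0,0,0,1],[0,0,0,0,0,0,1]]'>/dev/null; python3 go.py .339 .2924 .033 .083
```

```text
t 21.03 pos [0.3398 0.2886 0.1279] psi 0.083 tilt [ 0.0001 -0.0003] w 0.0857 F [-0.3 -0.5 -0.5] g 0.0
rows shift [-0.02 -0.13  3.16] turn 0.0
```

```bash
python3 -m jog '[[0,-0.12,0.5,0,0,0,1],[0,0,0.7,0,0,0,1],[0,0,0.7,0,0,0,1],[0,0,0.6,0,0,0,1],[0,0,0.4,0,0,0,1],[0,0,0.2,0,0,0,1],[0,0,0,0,0,0,1],[0,0,0,0,0,0,1]]'>/dev/null; python3 go.py .339 .2924 .033 .083; python3 -m jog '[[0,0,0,0,0,0,-1],[0,0,0,0,0,0,-1],[0,0,0,0,0,0,-1],[0,0,0,0,0,0,-1],[0,0,0,0,0,0,-1],[0,0,0,0,0,0,-1]]'>/dev/null;  python3 go.py .57 .2023 .033 .083
```

```text
t 21.7 pos [0.34   0.2921 0.0353] psi 0.082 tilt [-0.0003 -0.0003] w 0.0853 F [-0.  -0.3  0.5] g 0.0
rows shift [-0.03 -0.01  0.08] turn -0.01
t 22.2 pos [0.3405 0.293  0.0371] psi 0.083 tilt [0.0023 0.0012] w 0.0591 F [-2.4 -2.5  8.9] g 63.4
rows shift [7.37 3.65 0.14] turn -0.0
```

```bash
python3 -m jog '[[0,0,-0.3,0,0,0,-1],[0,0,-0.7,0,0,0,-1],[0,0,-0.8,0,0,0,-1],[0,0,-0.8,0,0,0,-1],[0,0,-0.6,0,0,0,-1],[0,0,0,0,0,0,-1],[0,0,0,0,0,0,-1]]'>/dev/null; python3 -m jog '[[0.37,0.18,0,0,0,0,-1],[0.7,0.35,0,0,0,0,-1],[0.7,0.35,0,0,0,0,-1],[0.7,0.35,0,0,0,0,-1],[0.7,0.35,0,0,0,0,-1],[0.7,0.35,0,0,0,0,-1],[0.7,0.35,0,0,0,0,-1],[0.7,0.35,0,0,0,0,-1],[0.7,0.35,0,0,0,0,-1],[0.7,0.35,0,0,0,0,-1],[0.7,0.35,0,0,0,0,-1],[0,0,0,0,0,0,-1]]'>/dev/null; python3 -m jog '[[0,0,0,0,0,0,-1],[0,0,0,0,0,0,-1]]'>/dev/null; python3 go.py .57 .2023 .0431 .083
```

```text
t 23.95 pos [0.5679 0.2    0.1293] psi 0.082 tilt [-0.0032 -0.0007] w 0.0599 F [ 0.8 -0.8 -2. ] g 65.4
rows shift [ 0.08 -0.07  2.87] turn -0.01
```

```bash
python3 -m jog '[[0.06,-0.07,0.4,0,0,0,-1],[0,0,0.6,0,0,0,-1],[0,0,0.6,0,0,0,-1],[0,0,0.6,0,0,0,-1],[0,0,0.4,0,0,0,-1],[0,0,0,0,0,0,-1],[0,0,0,0,0,0,-1]]'>/dev/null;for i in 1 2 3 4; do python3 go.py .57 .2023 .0431 .083 |head -1;  python3 -m jog '[[0,0,0.05,0,0,0,-1],[0,0,0,0,0,0,-1]]' >/dev/null; done; python3 go.py .57 .2023 .0431 .083
```

```text
t 24.53 pos [0.5693 0.203  0.052 ] psi 0.083 tilt [-0.0024 -0.0006] w 0.0596 F [ 0.5  1.1 -1.6] g 65.4
t 24.7 pos [0.5714 0.2032 0.0529] psi 0.083 tilt [0.0021 0.0006] w 0.0599 F [ 0.4 -0.3 -1.1] g 65.4
t 24.87 pos [0.5711 0.203  0.051 ] psi 0.083 tilt [0.0014 0.0004] w 0.0598 F [-0.3 -0.6 -0.9] g 65.4
t 25.03 pos [0.5706 0.2028 0.0487] psi 0.083 tilt [0.0001 0.0001] w 0.0597 F [ 0.3 -0.  -1.8] g 65.4
t 25.2 pos [0.5704 0.2028 0.0469] psi 0.083 tilt [-0.0003 -0.0001] w 0.0598 F [-0.3  0.3 -2.3] g 65.4
rows shift [-0.01  0.01  0.13] turn -0.0
```

```bash
python3 -m jog '[[0,0,0.08,0,0,0,-1],[0,0,0.03,0,0,0,-1],[0,0,0,0,0,0,-1]]' >/dev/null; for i in 1 2 ; do python3 go.py .57 .2023 .0431 .083 |head -1;  python3 -m jog '[[0,0,0.03,0,0,0,-1],[0,0,0,0,0,0,-1]]' >/dev/null; done; python3 go.py .57 .2023 .0431 .083
python3 - <<'E'
from h import *
# truck refinement from first pictures: hanger centre
print(plane("top",(403.1,244.6),.063),proj("top",(.4207,-.1677,.051)),proj("scene",(.4207,-.1677,.051)))
E
```

```text
t 25.45 pos [0.5702 0.2027 0.0434] psi 0.083 tilt [-0.0007 -0.0002] w 0.0599 F [ 0.1  0.8 -1.4] g 65.4
t 25.62 pos [0.5706 0.2028 0.0432] psi 0.083 tilt [ 0. -0.] w 0.0598 F [-0.8 -0.9  0.1] g 65.6
t 25.78 pos [0.5707 0.2028 0.0432] psi 0.083 tilt [ 0.     -0.0001] w 0.0599 F [-5.1 -1.2  8.8] g 66.4
rows shift [-0.02  0.02  0.  ] turn -0.0
[ 0.41813539 -0.1665879   0.063     ] [402.74265974 243.83900286] [282.70585841 182.70386883]
```

Contact. I release and turn the gripper for the truck (psi 1.333).

```bash
python3 -m jog '[[0,0,0,0,0,0,0.5],[0,0,0,0,0,0,0.75],[0,0,0,0,0,0,0.75],[0,0,0,0,0,0,0.75],[0,0,-0.3,0,0,0,0.75],[0,0,-0.8,0,0,0,0.75],[0,0,-0.9,0,0,0,0.75],[0,0,-0.9,0,0,0,0.75],[0,0,-0.8,0,0,0,0.75],[0,0,0,0,0,-0.5,0.75]]' >/dev/null; python3 -m jog '[[0,0,0,0,0,-1,0.5],[0,0,0,0,0,-1,0.5],[0,0,0,0,0,-1,0.5],[0,0,0,0,0,-1,0.5],[0,0,0,0,0,-1,0.5],[0,0,0,0,0,-1,0.5],[0,0,0,0,0,-1,0.5],[0,0,0,0,0,-1,0.5],[0,0,0,0,0,-1,0.5],[0,0,0,0,0,-1,0.5],[0,0,0,0,0,-1,0.5],[0,0,0,0,0,-1,0.5]]'  >/dev/null; python3 -m jog '[[0,0,0,0,0,0,0.5],[0,0,0,0,0,0,0.5]]' >/dev/null; python3 go.py .42 -.167 .15 1.333
```

```text
t 27.78 pos [0.5706 0.2029 0.1536] psi 1.33 tilt [0.0005 0.0002] w 0.0643 F [ 0.4 -0.9 -0.7] g 0.0
rows shift [-13.17  -1.93   0.12] turn -0.03
```

```bash
python3 -m jog '[[-0.5,-0.1,0,0,0,0,0.5],[-1,-0.15,0,0,0,0,0.5],[-1,-0.15,0,0,0,0,0.5],[-1,-0.15,0,0,0,0,0.5],[-1,-0.15,0,0,0,0,0.5],[-1,-0.15,0,0,0,0,0.5],[-1,-0.15,0,0,0,0,0.5],[-1,-0.15,0,0,0,0,0.5],[-1,-0.15,0,0,0,0,0.5],[-1,-0.15,0,0,0,0,0.5],[-1,-0.15,0,0,0,0,0.5],[-1,-0.15,0,0,0,0,0.5]]' >/dev/null; python3 -m jog '[[-1,-0.15,0,0,0,0,0.5],[-0.67,0,0,0,0,0,0.5],[0,0,0,0,0,0,0.5],[0,0,0,0,0,0,0.5]]' >/dev/null; python3 go.py .42 -.167 .11 1.333
python3 - <<'E'
from h import *
im=optics.read_camera("scene"); cv2.imwrite("pics/g3.png",cv2.resize(im[110:450,130:450],None,fx=1.75,fy=1.75)[:,:,::-1])
E
```

```text
t 29.12 pos [ 0.4218 -0.1686  0.1535] psi 1.327 tilt [ 0.0005 -0.0001] w 0.0641 F [ 0.3 -0.1 -0.4] g 0.0
rows shift [ 0.04 -0.07  1.45] turn -0.06
```

View pics/g3.png

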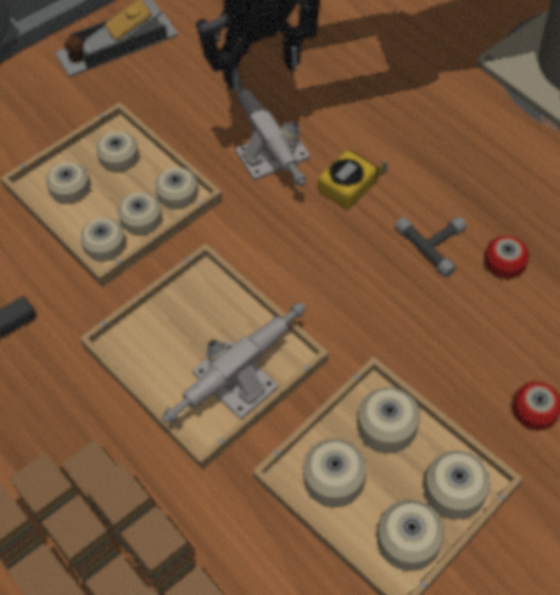

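All four wheels lie flat in their trays: street at crop (117,150) and (68,181), cruiser at (388,417) and (334,470). The bystanders are unmoved. Now I descend on the hanger, keeping the tips above the kingpin's 45 mm.

```bash
python3 -m jog '[[0.04,-0.07,0.5,0,0,-0.06,0.4],[0,0,0.7,0,0,0,0.4],[0,0,0.7,0,0,0,0.4],[0,0,0.5,0,0,0,0.4],[0,0,0.3,0,0,0,0.4],[0,0,0,0,0,0,0.4],[0,0,0,0,0,0,0.4]]' >/dev/null; python3 go.py .42 -.167 .07 1.333
python3 - <<'E'
from h import *
im=optics.read_camera("scene"); cv2.imwrite("pics/g4.png",cv2.resize(im[100:250,200:360],None,fx=4,fy=4)[:,:,::-1])
E
```

```text
t 29.75 pos [ 0.4203 -0.1653  0.0721] psi 1.339 tilt [-0.0006  0.0005] w 0.0601 F [ 0.3 -0.1 -0. ] g 0.0
rows shift [-0.06  0.    0.07] turn 0.06
```

View pics/g4.png

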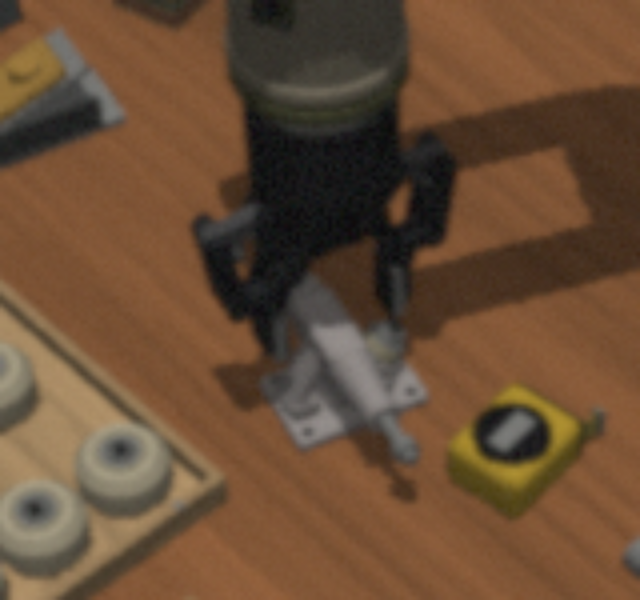

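The fingertips at crop (270,345) and (400,325) straddle the hanger centre at (331,331). Closing.

```bash
for i in 1 2 3 4; do python3 -m jog '[[0,0,0,0,0,0,-1],[0,0,0,0,0,0,-1]]' >/dev/null; python3 go.py .42 -.167 .07 1.333|head -1; done
```

```text
t 29.97 pos [ 0.4212 -0.1664  0.0734] psi 1.339 tilt [ 0.002 -0.001] w 0.0364 F [ 0.5  1.  -0.3] g 0.0
t 30.13 pos [ 0.4212 -0.1665  0.0734] psi 1.339 tilt [ 0.0022 -0.001 ] w 0.0225 F [-0.   0.2  6.7] g 60.3
t 30.3 pos [ 0.4212 -0.1665  0.0734] psi 1.339 tilt [ 0.0021 -0.0009] w 0.0221 F [-0.2  0.7  7. ] g 60.3
t 30.47 pos [ 0.4212 -0.1665  0.0733] psi 1.339 tilt [ 0.0021 -0.0009] w 0.0223 F [0.3 0.3 6.1] g 60.3
```

```bash
python3 -m jog '[[0,0,-0.2,0,0,0,-1],[0,0,-0.5,0,0,0,-1],[0,0,-0.6,0,0,0,-1],[0,0,-0.6,0,0,0,-1],[0,0,-0.6,0,0,0,-1],[0,0,-0.5,0,0,0,-1],[0,0,-0.3,0,0,0,-1],[0,0,0,0,0,0,-1],[0,0,0,0,0,0,-1]]' >/dev/null; python3 go.py .42 -.167 .07 .052
python3 - <<'E'
from h import *
for n in C:
    im=optics.read_camera(n); cv2.imwrite(f"pics/g5{n}.png",cv2.resize(im[60:260,200:400] if n=="scene" else im[150:350,320:520],None,fx=3,fy=3)[:,:,::-1])
E
```

```text
t 31.22 pos [ 0.4201 -0.166   0.1709] psi 1.339 tilt [ 0.0001 -0.    ] w 0.0223 F [-0.7 -0.5 -4.5] g 59.4
rows shift [-0.03  0.    3.36] turn 12.87
```

View pics/g5scene.png

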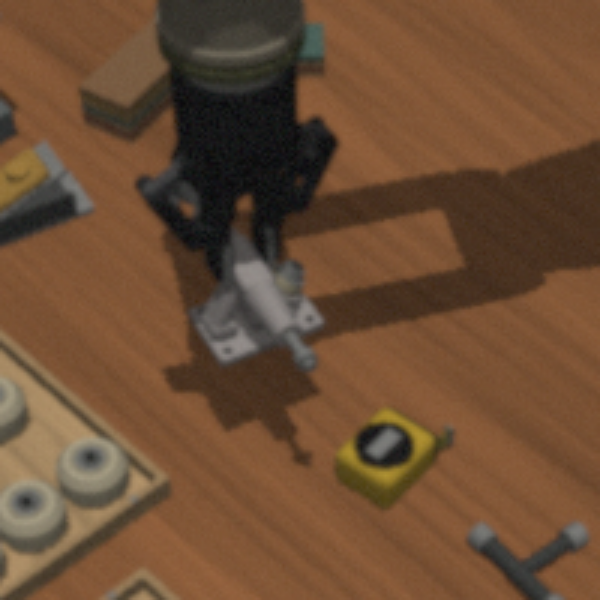

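The truck hangs level in the grip. I turn it here in free air.

```bash
python3 -m jog '[[0,0,0,0,0,0.5,-1],[0,0,0,0,0,0.9,-1],[0,0,0,0,0,0.9,-1],[0,0,0,0,0,0.9,-1],[0,0,0,0,0,0.9,-1],[0,0,0,0,0,0.9,-1],[0,0,0,0,0,0.9,-1],[0,0,0,0,0,0.9,-1],[0,0,0,0,0,0.9,-1],[0,0,0,0,0,0.9,-1],[0,0,0,0,0,0.9,-1],[0,0,0,0,0,0.9,-1]]' >/dev/null; python3 -m jog '[[0,0,0,0,0,0.9,-1],[0,0,0,0,0,0.9,-1],[0,0,0,0,0,0.5,-1],[0,0,0,0,0,0.2,-1],[0,0,0,0,0,0,-1],[0,0,0,0,0,0,-1]]' >/dev/null; python3 go.py .6545 -.0445 .17 .052
python3 - <<'E'
from h import *
e=plane("scene",(302.7,179.3),.051+.0976); print('axle mid before turn',e-np.array([.236,.972,0])*.095)
im=optics.read_camera("scene"); cv2.imwrite("pics/g6.png",cv2.resize(im[60:260,170:400],None,fx=3,fy=3)[:,:,::-1])
E
```

```text
t 32.82 pos [ 0.4198 -0.1658  0.1703] psi 0.05 tilt [-0.0012  0.0006] w 0.0224 F [-0.3 -0.5 -3.7] g 59.3
rows shift [ 8.02 -3.64  0.01] turn -0.02
axle mid before turn [ 0.41737725 -0.17190882  0.1486    ]
```

View pics/g6.png

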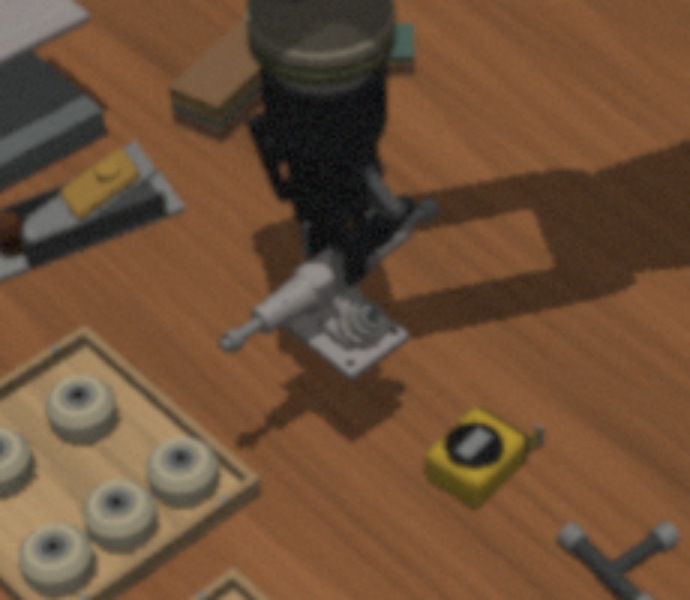

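The truck is held with its axle along x: ends at crop (228,342) and (430,210), kingpin towards +y. I measure the axle's middle relative to the TCP, then move over the tray.

```bash
python3 - <<'E'
from h import *
a=plane("scene",(246,174),.148);b=plane("scene",(313.3,130),.148); print(a,b,(a+b)/2,np.linalg.norm(a-b), np.arctan2(a[1]-b[1],a[0]-b[0]))
E
python3 -m jog '[[0.5,-0.24,0,0,0,0,-1],[0.8,-0.36,0,0,0,0,-1],[0.8,-0.36,0,0,0,0,-1],[0.8,-0.36,0,0,0,0,-1],[0.8,-0.36,0,0,0,0,-1],[0.8,-0.36,0,0,0,0,-1],[0.8,-0.36,0,0,0,0,-1],[0.8,-0.36,0,0,0,0,-1],[0.8,-0.36,0,0,0,0,-1],[0.8,-0.36,0,0,0,0,-1],[0.5,-0.2,0,0,0,0,-1],[0,0,0,0,0,0,-1]]' >/dev/null; python3 -m jog '[[0,0,0,0,0,0,-1],[0,0,0,0,0,0,-1]]' >/dev/null; python3 go.py .6545 -.0445 .0793 .052
```

```text
[ 0.51228837 -0.16216739  0.148     ] [ 0.33419568 -0.16830345  0.148     ] [ 0.42324202 -0.16523542  0.148     ] 0.17819835808140197 0.03444068844638176
t 34.03 pos [ 0.6599 -0.0439  0.1703] psi 0.05 tilt [-0.0016 -0.0001] w 0.0221 F [ 0.1 -0.7 -4. ] g 59.4
rows shift [-0.18  0.01  3.03] turn -0.02
```

```bash
python3 -m jog '[[-0.12,0,0.3,0,0,0,-1],[0,0,0.6,0,0,0,-1],[0,0,0.6,0,0,0,-1],[0,0,0.6,0,0,0,-1],[0,0,0.4,0,0,0,-1],[0,0,0.2,0,0,0,-1],[0,0,0,0,0,0,-1],[0,0,0,0,0,0,-1]]' >/dev/null; python3 go.py .6565 -.0445 .0793 .052
python3 - <<'E'
from h import *
im=optics.read_camera("scene"); cv2.imwrite("pics/g7.png",cv2.resize(im[180:400,130:370],None,fx=2.7,fy=2.7)[:,:,::-1])
E
```

```text
t 34.7 pos [ 0.6569 -0.0442  0.0904] psi 0.049 tilt [ 0. -0.] w 0.0227 F [ 0.1 -0.  -3. ] g 59.4
rows shift [-0.01  0.01  0.37] turn -0.03
```

View pics/g7.png

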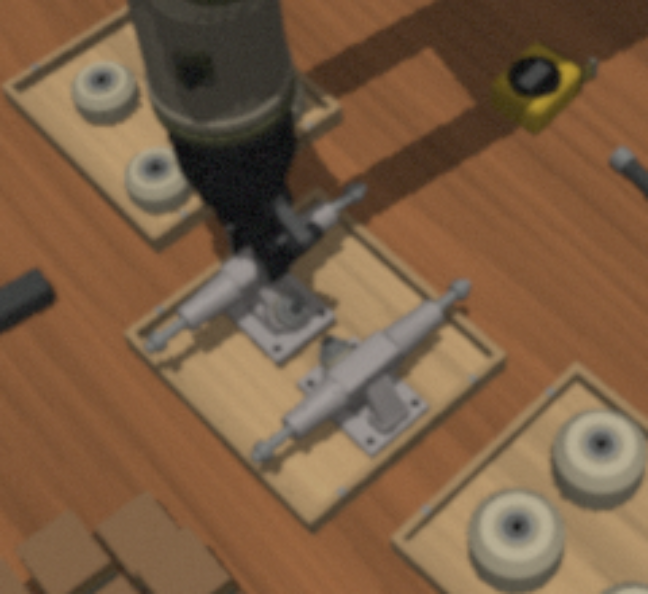

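The truck is over the free half, parallel to the stock truck: axle ends at (155,340) and (357,190) against (262,452) and (460,288). I lower it slowly.

```bash
python3 -m jog '[[0,0,0.1,0,0,0,-1],[0,0,0.1,0,0,0,-1],[0,0,0,0,0,0,-1]]' >/dev/null; for i in 1 2 3 4 5; do python3 go.py .6565 -.0445 .0793 .052 |head -1;  python3 -m jog '[[0,0,0.04,0,0,0,-1],[0,0,0,0,0,0,-1]]' >/dev/null; done; python3 go.py .6565 -.0445 .0793 .052
```

```text
t 35.0 pos [ 0.657  -0.0439  0.0841] psi 0.049 tilt [ 0.0003 -0.    ] w 0.0222 F [-1.   0.7 -4.4] g 59.4
t 35.17 pos [ 0.6569 -0.0439  0.0828] psi 0.049 tilt [-0.0001 -0.    ] w 0.0225 F [ 0.2  0.2 -3.7] g 59.4
t 35.33 pos [ 0.6569 -0.0439  0.0815] psi 0.049 tilt [-0.0002  0.    ] w 0.0221 F [-0.8 -0.1 -3.8] g 59.4
t 35.5 pos [ 0.6569 -0.0439  0.0803] psi 0.049 tilt [-0.0002  0.    ] w 0.022 F [ 0.4  0.5 -3.8] g 59.4
t 35.67 pos [ 0.6572 -0.0439  0.0795] psi 0.049 tilt [ 0.0005 -0.    ] w 0.0223 F [ 1.4  0.4 -3.6] g 59.5
t 35.83 pos [ 0.6573 -0.0439  0.0794] psi 0.049 tilt [ 0.0006 -0.    ] w 0.0223 F [-4.3  1.2  5.4] g 60.5
rows shift [-0.03  0.02  0.  ] turn -0.03
```

```bash
python3 -m jog '[[0,0,0,0,0,0,-0.5],[0,0,0,0,0,0,0],[0,0,0,0,0,0,0.2],[0,0,0,0,0,0,0.2],[0,0,-0.3,0,0,0,0.2],[0,0,-0.8,0,0,0,0.2],[0,0,-0.9,0,0,0,0.2],[0,0,-0.9,0,0,0,0.2],[0,0,-0.8,0,0,0,0.2],[-0.8,0,-0.4,0,0,0,0.2],[-0.9,0,0,0,0,0,0.2],[-0.9,0,0,0,0,0,0.2]]' >/dev/null; python3 -m jog '[[-0.9,0,0,0,0,0,0.2],[-0.9,0,0,0,0,0,0.2],[-0.9,0,0,0,0,0,0.2],[-0.9,0,0,0,0,0,0.2],[-0.5,0,0,0,0,0,0.2],[0,0,0,0,0,0,0.2],[0,0,0,0,0,0,0.2],[0,0,0,0,0,0,0.2]]'
python3 - <<'E'
from h import *
im=optics.read_camera("scene"); cv2.imwrite("pics/fin.png",im[:,:,::-1])
a=cv2.imread("pics/scene0.png")[:,:,::-1]
h=lambda i:[cen(c).round(1).tolist() for c in blobs(i.copy(),(22,150,90),(34,255,255),60)]
print('tape',h(a),h(im))
E
```

```text
time_s: 37.5
position: [0.4572, -0.0539, 0.202]
eef_rot: [[0.999, 0.049, 0.002], [0.049, -0.999, -0.0], [0.002, 0.0, -1.0]]
force: [0.1, 0.1, 0.6]
width: 0.0514
gripper_force: 0.0
tape [[328.6, 209.7]] [[332.1, 208.8]]
```

View pics/fin.png

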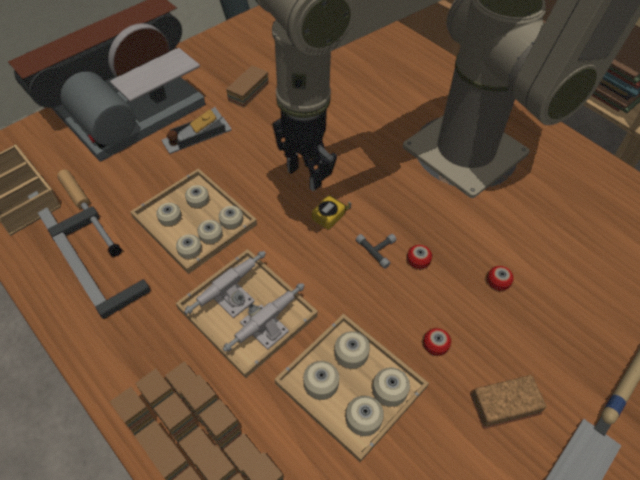

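All five are in their trays: street (168,212) and (197,196), cruiser (352,347) and (321,378), truck (227,284) flat on its baseplate. The tape measure and skate tool are where they were; the tape's colour centroid moved 3.5 px because the gripper's shadow falls on it. The gripper is clear, so I hand in.

```bash
python3 -c "from station import job_done; print(job_done())"
```

```text
the job is handed in; nothing more can be done
None
```

I handed the job in at about 37.5 s: both small wheels, both large wheels and the truck lie flat in the free halves of their own trays, and I did not touch the tape measure, the skate tool or the red wheels.

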